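# Park the locking bolt and free the lens carriage

## Task

The lens carriage of the bench slide is locked by a steel bolt with an upright knobbed handle. Draw the bolt out of the carriage's eye block, find the notch in the right-hand cheek and lay the handle over into it so that the bolt stays parked there; only then push the carriage along its rails to the right, all the way to its stop. Leave the loose things around it where they are.

Things in the scene. Friction and masses are not known exactly. Their poses are not given: they have to be found in the camera images.
- slide_base: Fixed grey bench slide, x -100 to +156 mm of its origin. Origin on the bench surface, under the bolt's handle in its locked place; x axis along the bolt towards the carriage, y left, z up. Bolt axis at z = 32 mm. Rear guide block: x 15 to 40, y -20 to 20, top z 54 mm. Eye block of the carriage: x 50 to 70 mm.
- slot_mid (a point): Middle of the slot that the handle stands in, level with the tops of its cheeks (z 54). Slot 14 mm wide, x -80 to 15 mm of the slide; cheeks 8 mm thick. The right cheek (-y) is an adjustable steel plate with one open notch 18 mm wide, cut down to z = 28 mm. Notch centre: x -62 to -38 mm of the slide; it is not reported, so feel for it with the handle or look.
- front_guide (a point): Top centre of the front guide block (x -98 to -80 mm of the slide, 40 mm wide, top z 54 mm). The handle meets it when the bolt is drawn about 74 mm.
- bolt: Loose but captive steel bolt: round rod 12 mm thick, 176 mm long (tail at x -102 mm), with an upright round handle 11 mm thick ending in a ball knob. Origin on the rod's axis at the handle's foot; x along the rod to the tip, z along the handle. In the slot it can roll about 5 degrees; in the notch it rests about 80 degrees from vertical, pointing to -y of the slide.
- bolt_tip (a point): Locking tip of the bolt, 74 mm from its origin; clear of the eye block once the bolt is drawn 30 mm towards -x of the slide.
- bolt_knob (a point): Centre of the bolt's black ball knob, 18 mm diameter; 90 mm above the bench while upright.
- carriage (a joint): Travel of the aluminium lens carriage (a lens lies on it) along the rails, m: 0 = locked place in line with the bolt, 0.060 = right-hand stop; it moves to -y of the slide. It needs a push of about 2 N.
- eye_top (a point): Top centre of the carriage's upright eye block, the block with the bore that the bolt locks: 20 mm (x) by 28 mm (y), top 92 mm above the bench. Push the carriage on this block's left (+y) face; above z = 54 mm nothing else stands there.
- tray: Bystander: small blue open lens tray, 35x58x24 mm; origin at the centre of its underside.
- pliers: Bystander: all-steel pliers, 136x36x11 mm, lying flat; origin at the centre of its underside.
- block: Bystander: dark red waisted lens block, 24 mm wide, 18 mm high; origin at the centre of its underside.
- roll: Bystander: roll of beige pad tape, 64 mm across, 22 mm high; origin at the centre of its underside.
- black_cup: Bystander: black open cup, about 70 mm wide, 58 mm high; origin at the centre of its underside.

How it is judged (in metres and radians):
On the way:
1. the bolt is drawn out of the eye block and its handle laid over in the side notch, with the carriage still in its first place (x of bolt in the frame of slide_base below -0.03 m and angle between bolt's own z axis and vertical above 1.1 rad and value of joint carriage below 0.012 m), for 0.2 s.
At the end, for the whole second after the job is handed in: The bolt is drawn at least 30 mm and parked at rest with its handle lying in the side notch (more than 63 degrees from vertical), and the carriage stands at its right-hand stop (travel over 55 of 60 mm), at rest (x of bolt in the frame of slide_base below -0.03 m and angle between bolt's own z axis and vertical above 1.1 rad and value of joint carriage above 0.055 m and velocity of joint carriage between -0.005 and 0.005 m/s and linear speed of bolt below 0.02 m/s); the robot touches nothing.
It fails at once if a loose bystander (small blue open lens tray) is shifted by more than 30 mm (distance of tray from where it was at the start of the episode above 0.03 m).
It fails at once if a loose bystander (all-steel pliers) is shifted by more than 30 mm (distance of pliers from where it was at the start of the episode above 0.03 m).
It fails at once if a loose bystander (dark red waisted lens block) is shifted by more than 30 mm (distance of block from where it was at the start of the episode above 0.03 m).
It fails at once if a loose bystander (roll of beige pad tape) is shifted by more than 30 mm (distance of roll from where it was at the start of the episode above 0.03 m).
It fails at once if a loose bystander (black open cup) is shifted by more than 30 mm (distance of black_cup from where it was at the start of the episode above 0.03 m).
It also fails if it takes over 58 s, if anything falls off the work surface, if the arm or the gripper's body presses on something with over 40 N, if the wrist force passes 120 N, or if a joint passes its speed limit or range.

## Robot

A 6-joint arm with a two-finger parallel gripper is mounted at the origin on a cart in front of the work surface, level with it; the furniture and walls round the work are solid. World frame = base frame: x ahead of the robot, y to its left, z up, the work surface at z = 0. Lengths are in m, angles in degrees, forces in N, time in s.
With the tool pointing down it reaches from about 0.35 to 0.875 m from the base axis. Payload 4.2 kg.
Tool frame: the origin (TCP) lies on the centre line of the jaws, within the pads' length; the fingertips stand r.tip_extent ahead of it and the grasp point (between the pads) lies 11 mm behind it (r.tip_extent is the distance from the TCP to the fingertips, in m); z points along the fingers, y is the line along which they close (so a half turn about z gives the same grasp; the last joint's range is limited). The gripper opens to 87 mm and grips with 3 to 60 N. Pads are 19 mm wide; open, the fingers measure 117 mm over their backs; the gripper's body (75 mm by 190 mm) begins 51 mm behind the grasp point.
Start: joints at [79.561, 22.042, 0.453, 0, -68.411, -14.817], TCP at [0.267, 0.565, 0.202] pointing down, gripper open.
Joint ranges: [-179.83, 179.83], [-69.29, 118.12], [-61.27, 80.66], [-181.25, 117.63], [-171.15, -9.14], [-177.46, 177.46]. Speed limits (degrees/s): [159.86, 159.86, 180, 180, 180, 180].

## Interface

Orientations are given as a 3x3 rotation matrix whose columns are the frame's x, y, z axes.
In Python, from station import r gives the robot as it stands.
- The arm moves only by the shell command python3 -m jog 'ROWS'. ROWS is text: rows parted by semicolons, each of 5 numbers parted by spaces: the opening, from 0 (shut) to 1 (fully open), then the shift along the world's x, y, z in mm, then the turn about the world's z in degrees. In form: hand dx dy dz roll; .... A call has 1 to 5 rows; each row shifts and turns the commanded pose from where the row before left it; what a row does not reach is not made up. A row lasts 1/8 s, in which the tool goes at most 62.5 mm and 10.7 degrees, less where a joint would pass 70% of its speed; a pose out of reach is approached as far as the arm can. A call is refused whole if a number of a shift passes 62.5 or a number of a turn 10.7, either way. A call with a gripper value outside its range is refused whole. The fingers move at their own pace and stop on an object; the grip force is fixed at half the most. Time passes only in rows, so rows that do not move let the fingers close. It gives the time, the measured TCP pose, the force, the opening and the grip force at its end, in the units of the state.
- r.sense(): the state, without advancing time (a new reading comes with each control period).
- r.capture(name): name is "side" or "top"; returns a dict with "pixels" (420x560x3 uint8, red, green, blue), "fovy" (degrees; the focal length in pixels is half the picture's height over the tangent of half this angle, whatever the lens; pixels are square), "cx", "cy" (the principal point, pixels), "origin" and "orientation" of the camera in the world. Camera axes: x right, y down, z forward; pixel columns grow to the right and rows downward; lengths in m; the calibration is good to about 2 mm. A picture is of the moment at which its call begins. There is no depth.
- r.finish_job(): hands the job in; it is judged then, once.
The state is a dict: "time_s": time; "joints": joint angles; "joint_velocities": joint speeds; "effort": joint torques, N m; "tcp_pos": TCP position; "ee_rot": TCP orientation; "wrist_force": force on the tool from outside, world axes, zero at the start; "moment": the same for the moment, N m; "gripper_width": opening from 0.0 (shut) to 1.0 (fully open); "gripper_force": force on a finger pad.
Only numpy, scipy, OpenCV 4.12 (cv2) and the standard library are available. Lean on these libraries where they do the work, as an engineer would, in place of code of your own. Each camera call takes 0.05 s, during which the arm holds its last target. There are 200 camera calls.

## Working session

There is one attempt and no reset: what is moved stays moved. The work goes in short steps, Python scripts to look and compute and a shell command to move; the robot and the scene stay as the last step left them, time stands still between calls to the robot, and variables do not carry over. Pictures are saved under pics/ and viewed, at most 12 in all, crops included, and the job is handed in when it is done.

```bash
mkdir -p pics; ls; cat > h.py <<'E'
import numpy as np,cv2
from station import r
def cap(n,f=None):
    c=r.capture(n)
    if f: cv2.imwrite('pics/'+f,c['pixels'][:,:,::-1])
    return c
def ray(c,u,v):
    f=c['pixels'].shape[0]/2/np.tan(np.radians(c['fovy'])/2)
    d=np.array(c['orientation'])@np.array([(u-c['cx'])/f,(v-c['cy'])/f,1]); return np.array(c['origin']),d/np.linalg.norm(d)
def plane(c,u,v,z):
    o,d=ray(c,u,v); return o+d*(z-o[2])/d[2]
def tri(c1,p1,c2,p2):
    o1,d1=ray(c1,*p1);o2,d2=ray(c2,*p2)
    s=np.linalg.lstsq(np.c_[d1,-d2],o2-o1,rcond=None)[0]
    a,b=o1+d1*s[0],o2+d2*s[1]; return (a+b)/2,np.linalg.norm(a-b)
def proj(c,p):
    f=c['pixels'].shape[0]/2/np.tan(np.radians(c['fovy'])/2)
    q=np.array(c['orientation']).T@(np.array(p)-np.array(c['origin'])); return q[:2]/q[2]*f+[c['cx'],c['cy']]
E
python3 - <<'E'
from h import *
for n in('top','side'):
    c=cap(n,n+'0.png'); print(n,c['fovy'],c['cx'],c['cy'],c['origin'],c['orientation'])
s=r.sense();print(r.tip_extent,s['ee_rot'],s['wrist_force'],s['time_s'])
E
```

```text
pics
top 53.87348041160785 278.13889885599644 206.50629709133517 [ 0.38698345 -0.01854552  1.34564593] [[-0.00452854 -0.99742067  0.07163442]
 [-0.99958386  0.00247426 -0.02874006]
 [ 0.02848869 -0.07173476 -0.99701681]]
side 49.40708011078218 286.22593711701865 210.25574870261258 [-0.02868272 -0.92324293  0.77215235] [[ 0.860204   -0.30664185  0.40745534]
 [-0.50942014 -0.48030125  0.71400409]
 [-0.02324223 -0.82175513 -0.56936659]]
0.008 [[ 9.04366587e-01 -4.26755823e-01 -7.37188664e-04]
 [-4.26756441e-01 -9.04364682e-01 -1.86043362e-03]
 [ 1.27263491e-04  1.99711402e-03 -9.99997998e-01]] [-0.34601063 -0.30317257  0.19504681] 0.1
```

View pics/top0.png

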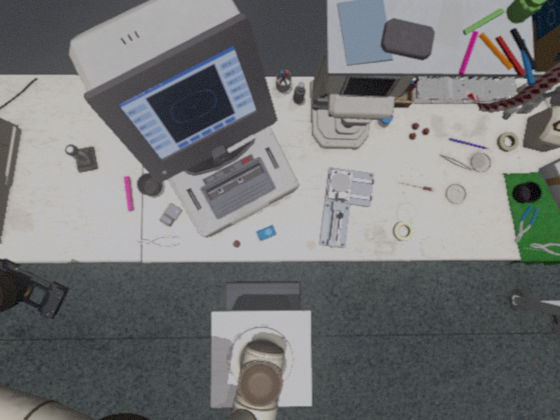

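View pics/side0.png

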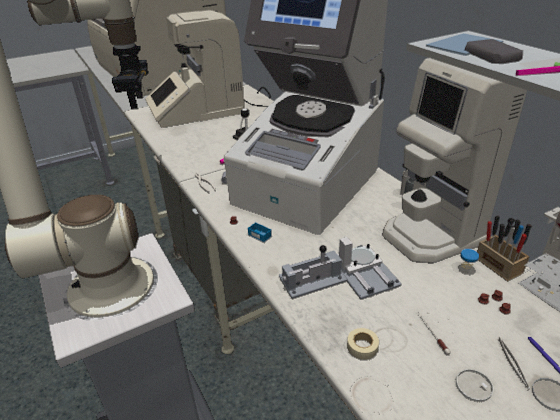

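Top: the slide is around (345,205), with its bolt slot at (335,225) and the carriage rails at (350,187). The tape roll is at (403,231) and the tray at (266,233). Side: the knob is near (323,250), the eye block near (346,250). I'll zoom in on both.

```bash
python3 - <<'E'
import cv2
a=cv2.imread('pics/top0.png')[160:255,295:415]; b=cv2.imread('pics/side0.png')[225:305,270:410]
cv2.imwrite('pics/zoom0.png',cv2.vconcat([cv2.resize(a[:, :],(500,396),interpolation=cv2.INTER_CUBIC)]))
cv2.imwrite('pics/zoom1.png',cv2.resize(b,None,fx=5.5,fy=5.5,interpolation=cv2.INTER_CUBIC))
E
```

```text
(no output)
```

View pics/zoom0.png

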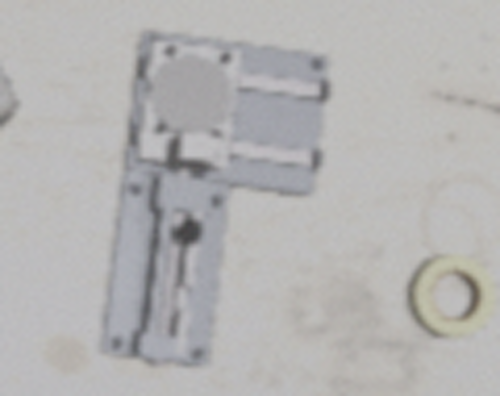

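View pics/zoom1.png

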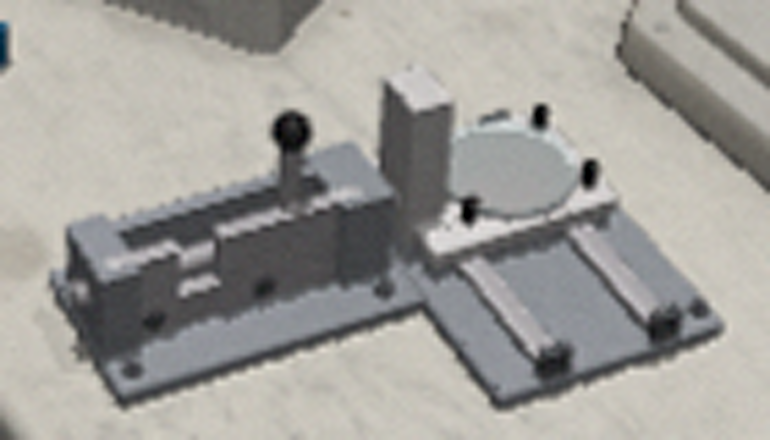

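The zooms show the notch as a gap in the right cheek's lit top, between about (180,243) and (217,233) of the side zoom. The knob is at (291,131) there and at (186,231) in the top zoom.

```bash
cat > loc.py <<'E'
from h import *
t=cap('top');s=cap('side')
def dark(c,x0,x1,y0,y1,th):
    g=c['pixels'].max(2)[y0:y1,x0:x1]; n,l,st,ce=cv2.connectedComponentsWithStats((g<th).astype('uint8'))
    i=1+np.argmax(st[1:,4]); return ce[i]+[x0,y0],st[i]
zt=lambda x,y:(295+x/(500/120)-.4,160+y/(396/95)-.4)
zs=lambda x,y:(270+x/5.5-.4,225+y/5.5-.4)
if __name__=='__main__':
    a,sa=dark(t,330,350,208,222,75);b,sb=dark(s,315,331,240,256,60);print(a,sa,b,sb)
    k,e=tri(t,a,s,b);print('knob',k,e)
    R=[plane(t,*zt(*p),.006)for p in((228,187),(208,366),(122,190),(103,352))]
    for i,j in((0,1),(2,3)):
        d=R[i]-R[j];print('dir',np.degrees(np.arctan2(d[1],d[0])),np.linalg.norm(d),'mm')
    A=plane(s,*zs(123,405),.0);B=plane(s,*zs(425,310),.0);print('side dir',np.degrees(np.arctan2(*(B-A)[1::-1])))
    # cheek top right strip line
    C=plane(s,*zs(110,268),.054);D=plane(s,*zs(365,190),.054);print('cheek dir',np.degrees(np.arctan2(*(D-C)[1::-1])))
    th=np.arctan2(*(D-C)[1::-1]);
    X=np.array([np.cos(th),np.sin(th)]);Y=np.array([-X[1],X[0]])
    for n,p,z in(('notchL',(180,246),.054),('notchR',(217,234),.054),('frontL',(68,238),.054),('rearguide',(395,188),.054),('eye',(418,87),.092),('tail',(80,292),.032)):
        q=plane(s,*zs(*p),z)[:2];d=q-k[:2];print(n,q,(d@X)*1e3,(d@Y)*1e3)
    print('roll',plane(t,*zt(450,295),.011))
    print('eye tri?',proj(t,[*plane(s,*zs(418,87),.092)]),proj(t,[k[0],k[1],k[2]]))
E
python3 loc.py
```

```text
[340. 215.] [10  6  1  3  3] [322.48571429 248.94285714] [ 5  6  6  7 35]
knob [ 0.45192975 -0.24507928  0.08581125] 0.002313560251979363
dir -7.353022020368301 0.1407871089089772 mm
dir -7.404914743403396 0.1272672152337799 mm
side dir -8.46188626781096
cheek dir -7.789674790544395
notchL [ 0.39393136 -0.25035243] -56.74848812283166 -13.085420906109082
notchR [ 0.41127516 -0.25232939] -39.29677871758044 -12.693412180315981
frontL [ 0.35631513 -0.22080999] -98.02170117030444 11.08601922851685
rearguide [ 0.49274181 -0.26843391] 43.60087808919942 -17.607575603479685
eye [ 0.51297278 -0.25467539] 61.780365297265384 -1.2339648919152175
tail [ 0.35522956 -0.23161383] -97.63293149050934 0.23473585707458125
roll [ 0.40402821 -0.46177319  0.011     ]
eye tri? [343.35903934 194.64772961] [340.18516986 214.67066659]
```

```bash
python3 - <<'E'
from h import *
t=cap('top');s=cap('side')
for n,p in(('boxcorner',(207,234)),('boxright',(298,185)),('boxleft',(180,200)),('monBL',(165,178)),('monBR',(276,118)),('lensmeter',(330,147)),('cup',(150,184)),('pliers',(158,240)),('blk',(237,243)),('tray',(266,233))):
    print(n,*[plane(t,*p,z)[:2].round(3) for z in(0,.15,.3,.45)])
# side view: box front corner top (~300,228) 
print(tri(t,(207,234),s,(232,150)),tri(t,(207,234),s,(230,170)))
E
```

```text
boxcorner [0.395 0.173] [0.394 0.152] [0.393 0.13 ] [0.392 0.109]
boxright [ 0.554 -0.123] [ 0.536 -0.111] [ 0.517 -0.1  ] [ 0.498 -0.088]
boxleft [0.506 0.261] [0.492 0.23 ] [0.479 0.199] [0.466 0.168]
monBL [0.578 0.311] [0.556 0.274] [0.535 0.237] [0.514 0.201]
monBR [ 0.778 -0.052] [ 0.734 -0.048] [ 0.691 -0.044] [ 0.647 -0.041]
lensmeter [ 0.681 -0.23 ] [ 0.648 -0.206] [ 0.615 -0.183] [ 0.583 -0.159]
cup [0.558 0.359] [0.539 0.317] [0.52  0.275] [0.501 0.233]
pliers [0.376 0.33 ] [0.378 0.291] [0.379 0.252] [0.38  0.214]
blk [0.366 0.076] [0.368 0.066] [0.37  0.055] [0.373 0.045]
tray [ 0.397 -0.018] [ 0.396 -0.018] [ 0.395 -0.018] [ 0.394 -0.018]
(array([0.401756  , 0.1423657 , 0.19186946]), np.float64(0.01715887481964843)) (array([0.39846434, 0.1537698 , 0.12387069]), np.float64(0.00901577190920467))
```

```bash
J="python3 -m jog"; $J '0.8 0 0 50 0;0.8 0 0 50 0;0.8 10 -50 0 10;0.8 10 -50 0 10;0.8 10 -50 0 0'; $J '0.8 10 -50 0 0;0.8 10 -50 0 0;0.8 10 -50 0 0;0.8 5 -50 0 0;0.8 0 -50 0 0' ; $J '0.8 0 -50 0 0;0.8 0 -50 0 -10;0.8 5 -50 0 -10;0.8 10 -50 0 -10;0.8 10 -50 0 -10'
```

```text
time_s: 0.92
tcp_pos: [0.2967, 0.4137, 0.3023]
ee_rot: [[0.996, -0.09, 0.0], [-0.09, -0.996, 0.0], [0.0, -0.0, -1.0]]
wrist_force: [0.5, -0.5, 0.7]
gripper_width: 0.803
gripper_force: 0.0
time_s: 1.55
tcp_pos: [0.3315, 0.1636, 0.3023]
ee_rot: [[0.996, -0.092, 0.0], [-0.092, -0.996, 0.0], [0.0, -0.0, -1.0]]
wrist_force: [0.4, -1.0, 0.4]
gripper_width: 0.803
gripper_force: 0.0
time_s: 2.17
tcp_pos: [0.3565, -0.0864, 0.3028]
ee_rot: [[0.7, -0.714, 0.002], [-0.714, -0.7, 0.0], [0.001, -0.002, -1.0]]
wrist_force: [1.4, 1.1, 0.4]
gripper_width: 0.802
gripper_force: 0.0
```

```bash
J="python3 -m jog"; $J '0.45 19 -32 -30 -10.4;0.45 19 -32 -30 -10.4;0.45 19 -32 -30 -10.4;0.45 19 -32 -30 -10.4;0.45 19.5 -30.6 -30 -10.4'; $J '0.45 0 0 0 0;0.45 0 0 0 0'
python3 - <<'E'
from h import *
s=cap('side');c=cap('top');print(r.sense()['tcp_pos'],r.sense()['joints'],r.sense()['gripper_width'])
p=s['pixels'][190:290,270:390];q=c['pixels'][160:260,290:390]
cv2.imwrite('pics/a1.png',np.hstack([cv2.resize(p,(480,400)),cv2.resize(q,(320,400))[:, :320]])[:,:,::-1])
E
```

```text
time_s: 2.8
tcp_pos: [0.4526, -0.2447, 0.1514]
ee_rot: [[-0.133, -0.991, 0.0], [-0.991, 0.133, -0.0], [0.0, -0.0, -1.0]]
wrist_force: [-0.5, 1.4, 0.2]
gripper_width: 0.458
gripper_force: 0.0
time_s: 3.05
tcp_pos: [0.4521, -0.2433, 0.1525]
ee_rot: [[-0.125, -0.992, 0.0], [-0.992, 0.125, -0.0], [0.0, -0.0, -1.0]]
wrist_force: [-0.3, 0.8, 0.1]
gripper_width: 0.45
gripper_force: 0.0
[ 0.45244496 -0.24293613  0.15355041] [-1.00996823e+01  1.36388251e+01 -1.92875501e+01  6.34131885e-03
 -5.69375651e+01  2.92683209e+00] 0.45052057707777654
```

View pics/a1.png

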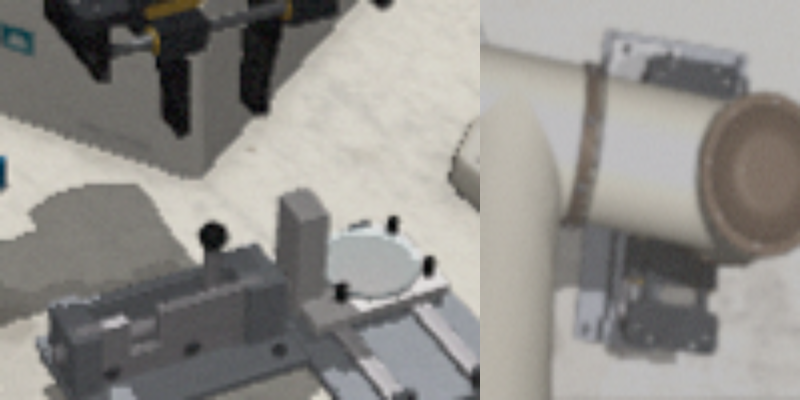

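The open fingers stand above the knob (tips at about (180,130) and (257,110), knob at (213,236)). I'll descend and close.

```bash
python3 - <<'E'
from h import *
s=cap('side');p=np.array(r.sense()['tcp_pos']);print('tip px',(proj(s,p-[0,0,.008])-[270,190])*4)
E
J="python3 -m jog"; $J '0.45 0 -1 -20 0;0.45 0 0 -20 0;0.45 0 0 -15 0;0.45 0 0 -10 0;0.45 0 0 0 0'; $J '0.1 0 0 0 0;0.1 0 0 0 0;0.1 0 0 0 0;0.1 0 0 0 0'
```

```text
tip px [208.78082937 152.19544768]
time_s: 3.82
tcp_pos: [0.4519, -0.2442, 0.0869]
ee_rot: [[-0.126, -0.992, -0.001], [-0.992, 0.126, 0.0], [-0.0, 0.001, -1.0]]
wrist_force: [0.6, 0.8, 0.1]
gripper_width: 0.447
gripper_force: 0.0
time_s: 4.32
tcp_pos: [0.4522, -0.2444, 0.0874]
ee_rot: [[-0.126, -0.992, 0.0], [-0.992, 0.126, -0.0], [0.0, -0.0, -1.0]]
wrist_force: [0.2, -0.1, 0.3]
gripper_width: 0.129
gripper_force: 0.0
```

```bash
python3 -m jog '0.1 0 0 0 0;0.1 0 0 0 0'; python3 - <<'E'
from h import *
s=cap('side');q=s['pixels'][200:300,270:390]
S=r.sense();p=np.array(S['tcp_pos']);print((proj(s,p-[0,0,.008])-[270,200])*5,S['gripper_width'],S['gripper_force'])
cv2.imwrite('pics/a2.png',cv2.resize(q,(600,500),interpolation=cv2.INTER_CUBIC)[:,:,::-1])
E
```

```text
time_s: 4.58
tcp_pos: [0.4521, -0.2444, 0.0873]
ee_rot: [[-0.126, -0.992, -0.0], [-0.992, 0.126, -0.0], [0.0, 0.0, -1.0]]
wrist_force: [-0.3, -0.6, -0.6]
gripper_width: 0.103
gripper_force: 0.0
[259.08032615 254.90704077] 0.10467353716272128 0.0
```

View pics/a2.png

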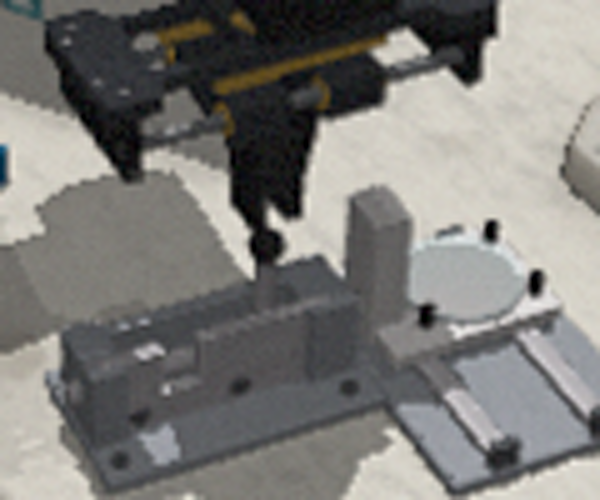

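The picture shows the closed fingers ending at (268,215), just above the knob at (265,243), and the grip read empty. So the tips are either higher or further back than expected. I'll open and go 18 mm lower, which still clears the cheeks, then test by closing.

```bash
J="python3 -m jog"; $J '0.45 0 0 0 0;0.45 0 0 0 0;0.45 0 0 0 0;0.45 0 0 -9 0;0.45 0 0 -9 0'; $J '0.05 0 0 0 0;0.05 0 0 0 0;0.05 0 0 0 0;0.05 0 0 0 0;0.05 0 0 0 0'
python3 - <<'E'
from h import *
s=cap('side');q=s['pixels'][200:300,270:390]
S=r.sense();p=np.array(S['tcp_pos']);print((proj(s,p-[0,0,.008])-[270,200])*5,S['gripper_width'],S['gripper_force'])
cv2.imwrite('pics/a3.png',cv2.resize(q,(600,500),interpolation=cv2.INTER_CUBIC)[:,:,::-1])
E
```

```text
time_s: 5.25
tcp_pos: [0.4519, -0.2443, 0.0685]
ee_rot: [[-0.126, -0.992, -0.0], [-0.992, 0.126, 0.0], [-0.0, 0.0, -1.0]]
wrist_force: [-0.1, 0.1, 0.3]
gripper_width: 0.441
gripper_force: 0.0
time_s: 5.88
tcp_pos: [0.4522, -0.2444, 0.0695]
ee_rot: [[-0.126, -0.992, 0.0], [-0.992, 0.126, -0.0], [0.0, -0.0, -1.0]]
wrist_force: [0.3, -0.1, 1.0]
gripper_width: 0.173
gripper_force: 30.0
[258.53166183 283.65385671] 0.17198625446074425 30.00034511089325
```

View pics/a3.png

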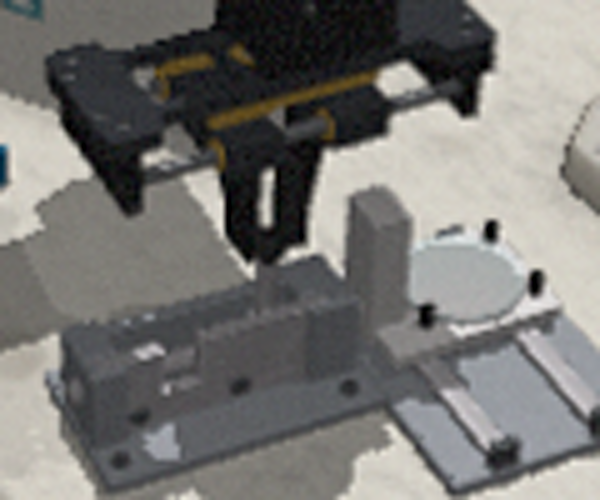

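The fingers hold the upper part of the knob only: opening 15 mm, with the knob's underside still showing at (262,260). The real tips sit about 20 mm higher than the stated geometry suggests. I'll go lower in small, checked steps.

```bash
J="python3 -m jog"; $J '0.4 0 0 0 0;0.4 0 0 0 0;0.4 0 0 -5 0;0.4 0 0 0 0'; $J '0.4 0 0 -4 0;0.4 0 0 0 0'; $J '0.05 0 0 0 0;0.05 0 0 0 0;0.05 0 0 0 0;0.05 0 0 0 0;0.05 0 0 0 0'
```

```text
time_s: 6.42
tcp_pos: [0.4517, -0.2442, 0.0636]
ee_rot: [[-0.126, -0.992, -0.001], [-0.992, 0.126, 0.0], [-0.0, 0.001, -1.0]]
wrist_force: [0.4, -0.1, -0.2]
gripper_width: 0.394
gripper_force: 0.0
time_s: 6.68
tcp_pos: [0.4518, -0.2443, 0.0598]
ee_rot: [[-0.126, -0.992, -0.001], [-0.992, 0.126, 0.0], [-0.0, 0.001, -1.0]]
wrist_force: [-0.1, -0.0, 0.3]
gripper_width: 0.398
gripper_force: 0.0
time_s: 7.3
tcp_pos: [0.4522, -0.2444, 0.0603]
ee_rot: [[-0.126, -0.992, 0.0], [-0.992, 0.126, -0.0], [0.0, -0.0, -1.0]]
wrist_force: [0.6, -0.1, 0.7]
gripper_width: 0.182
gripper_force: 30.0
```

```bash
J="python3 -m jog"; $J '0.05 -5 0.7 0 0;0.05 -5 0.7 0 0;0.05 -5 0.7 0 0;0.05 0 0 0 0' ; $J '0.05 -7 0.9 0 0;0.05 -7 0.9 0 0;0.05 -7 0.9 0 0;0.05 0 0 0 0'
python3 - <<'E'
from h import *
s=cap('side');q=s['pixels'][200:300,260:380]
cv2.imwrite('pics/a4.png',cv2.resize(q,(600,500),interpolation=cv2.INTER_CUBIC)[:,:,::-1])
E
```

```text
time_s: 7.8
tcp_pos: [0.436, -0.2421, 0.0602]
ee_rot: [[-0.127, -0.992, -0.001], [-0.992, 0.127, 0.0], [-0.0, 0.002, -1.0]]
wrist_force: [-1.2, 0.0, 0.1]
gripper_width: 0.183
gripper_force: 30.0
time_s: 8.3
tcp_pos: [0.4149, -0.2393, 0.06]
ee_rot: [[-0.127, -0.992, -0.001], [-0.992, 0.127, 0.0], [-0.0, 0.001, -1.0]]
wrist_force: [0.7, 0.9, -1.6]
gripper_width: 0.182
gripper_force: 30.0
```

View pics/a4.png

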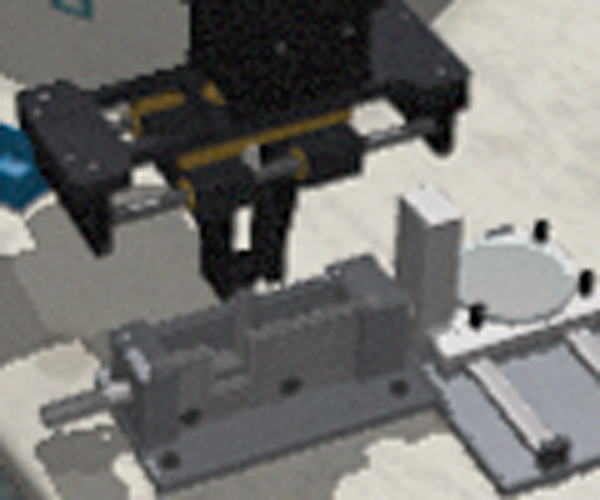

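The bolt is drawn 37 mm: the tail sticks out at (80,405), the handle is at (245,300), and the notch spans about 203–248, still further towards -x. I'll draw 14 mm more and try leaning it.

```bash
J="python3 -m jog"; $J '0.05 -7 0.9 0 0;0.05 -7 0.9 0 0;0.05 0 0 0 0'; $J '0.05 -0.6 -4.5 0 0;0.05 -0.6 -4.5 -1 0;0.05 0 0 0 0;0.05 0 0 0 0'
```

```text
time_s: 8.72
tcp_pos: [0.4012, -0.2376, 0.0602]
ee_rot: [[-0.127, -0.992, -0.001], [-0.992, 0.127, 0.0], [-0.0, 0.001, -1.0]]
wrist_force: [0.2, -0.2, -2.3]
gripper_width: 0.181
gripper_force: 30.0
time_s: 9.22
tcp_pos: [0.4012, -0.2469, 0.0593]
ee_rot: [[-0.127, -0.992, 0.0], [-0.992, 0.127, -0.0], [0.0, -0.0, -1.0]]
wrist_force: [-0.3, 1.2, 0.1]
gripper_width: 0.183
gripper_force: 30.0
```

It passes the 5° limit with almost no force, so the handle is in the notch. I'll follow the arc down to about 60°.

```bash
J="python3 -m jog"; $J '0.05 -1.3 -10 -2.7 0;0.05 -1.2 -9 -4.3 0;0.05 0 0 0 0'; $J '0.05 -1.1 -8.2 -5.8 0;0.05 -0.9 -7 -7.1 0;0.05 0 0 0 0'; $J '0.05 -0.8 -5.8 -8.3 0;0.05 0 0 0 0'
python3 - <<'E'
from h import *
s=cap('side');q=s['pixels'][200:300,260:380]
cv2.imwrite('pics/a5.png',cv2.resize(q,(600,500),interpolation=cv2.INTER_CUBIC)[:,:,::-1])
E
```

```text
time_s: 9.6
tcp_pos: [0.3983, -0.2664, 0.0517]
ee_rot: [[-0.128, -0.992, -0.0], [-0.992, 0.128, 0.0], [-0.0, 0.0, -1.0]]
wrist_force: [0.8, 1.6, -1.9]
gripper_width: 0.182
gripper_force: 30.0
time_s: 9.98
tcp_pos: [0.396, -0.2813, 0.0386]
ee_rot: [[-0.127, -0.992, -0.001], [-0.992, 0.127, 0.0], [-0.0, 0.001, -1.0]]
wrist_force: [1.0, 2.7, -0.7]
gripper_width: 0.184
gripper_force: 30.0
time_s: 10.22
tcp_pos: [0.3955, -0.287, 0.0305]
ee_rot: [[-0.127, -0.992, -0.001], [-0.992, 0.127, 0.0], [-0.0, 0.001, -1.0]]
wrist_force: [0.9, 2.5, -0.1]
gripper_width: 0.181
gripper_force: 30.0
```

View pics/a5.png

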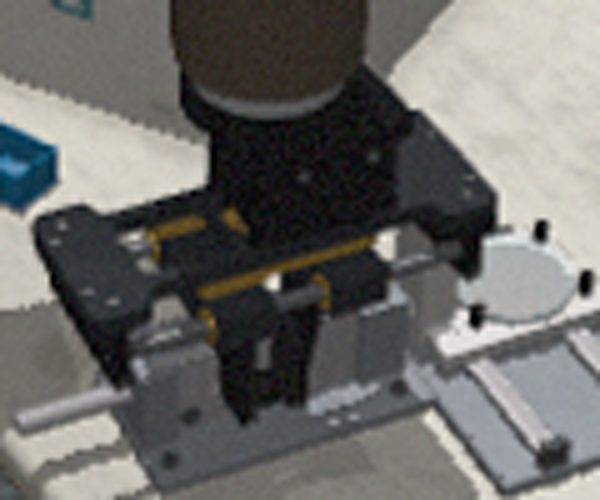

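The handle is laid over towards the plate, with the fingertips at (265,410), outside the cheek. Releasing and lifting.

```bash
J="python3 -m jog"; $J '0.05 -0.6 -3.5 -6 0;0.4 0 0 0 0;0.4 0 0 0 0;0.4 0 0 0 0;0.4 0 0 0 0'; $J '0.4 0 0 10 0;0.4 0 0 30 0;0.4 0 0 50 0;0.4 0 0 50 0;0.4 0 0 0 0'
python3 - <<'E'
from h import *
s=cap('side');q=s['pixels'][200:300,260:380]
cv2.imwrite('pics/a6.png',cv2.resize(q,(600,500),interpolation=cv2.INTER_CUBIC)[:,:,::-1])
E
```

```text
time_s: 10.9
tcp_pos: [0.3952, -0.2903, 0.0252]
ee_rot: [[-0.126, -0.992, 0.0], [-0.992, 0.126, -0.0], [0.0, -0.0, -1.0]]
wrist_force: [0.7, -0.1, -0.3]
gripper_width: 0.394
gripper_force: 0.0
time_s: 11.52
tcp_pos: [0.3979, -0.2915, 0.1702]
ee_rot: [[-0.126, -0.992, 0.01], [-0.992, 0.126, -0.004], [0.003, -0.011, -1.0]]
wrist_force: [0.2, 0.5, -0.0]
gripper_width: 0.4
gripper_force: 0.0
```

View pics/a6.png

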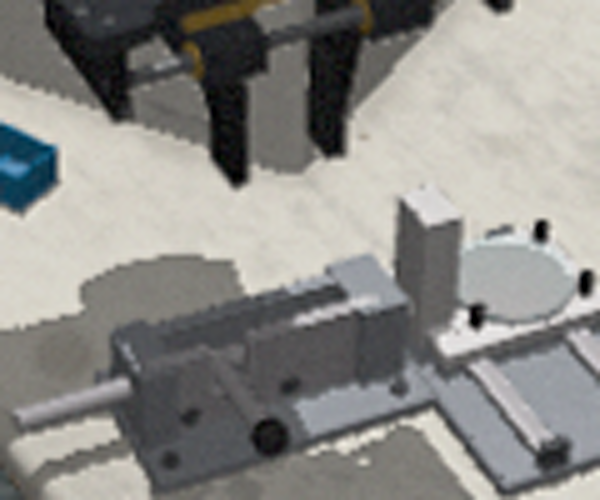

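The bolt rests in the notch: the knob lies at (268,436) and the handle comes out through the notch. The eye block is at (430,250), with its carriage unmoved. Next I'll shut the gripper, go to the left side of the eye and descend.

```bash
J="python3 -m jog"; $J '0 30 21 0 0;0 30 21 0 0;0 30 21 0 0;0 30 21 0 0;0 0 0 0 0'; $J '0 0 0 -40 0;0 0 0 -40 0;0 0 0 -25 0;0 0 0 -10 0;0 0 0 0 0'; $J '0 -0.8 -6 0 0;0 -0.8 -6 0 0;0 0 0 0 0';
```

```text
time_s: 12.2
tcp_pos: [0.5157, -0.2048, 0.1633]
ee_rot: [[-0.124, -0.992, -0.003], [-0.992, 0.124, 0.001], [-0.0, 0.003, -1.0]]
wrist_force: [-0.6, -0.0, -0.3]
gripper_width: 0.019
gripper_force: 0.0
time_s: 12.82
tcp_pos: [0.5143, -0.2065, 0.0496]
ee_rot: [[-0.127, -0.992, -0.002], [-0.992, 0.127, 0.0], [0.0, 0.002, -1.0]]
wrist_force: [0.8, -1.1, 1.2]
gripper_width: 0.005
gripper_force: 0.0
time_s: 13.2
tcp_pos: [0.5137, -0.2189, 0.0507]
ee_rot: [[-0.127, -0.992, 0.001], [-0.992, 0.127, -0.0], [0.0, -0.001, -1.0]]
wrist_force: [-0.2, 0.1, 0.9]
gripper_width: 0.007
gripper_force: 0.0
```

```bash
J="python3 -m jog"; $J '0 0 0 5 0;0 -0.7 -5 0 0;0 -0.7 -5 0 0;0 -0.7 -5 0 0;0 0 0 0 0'; $J '0 -0.9 -7 0 0;0 -0.9 -7 0 0;0 -0.9 -7 0 0;0 0 0 0 0'
python3 - <<'E'
from h import *
s=cap('side');q=s['pixels'][200:300,260:380]
cv2.imwrite('pics/a7.png',cv2.resize(q,(600,500),interpolation=cv2.INTER_CUBIC)[:,:,::-1])
E
```

```text
time_s: 13.82
tcp_pos: [0.5111, -0.2337, 0.0549]
ee_rot: [[-0.127, -0.992, -0.0], [-0.992, 0.127, -0.0], [0.0, 0.0, -1.0]]
wrist_force: [-0.6, -0.6, -0.9]
gripper_width: 0.005
gripper_force: 0.0
time_s: 14.32
tcp_pos: [0.5086, -0.2551, 0.055]
ee_rot: [[-0.127, -0.992, 0.0], [-0.992, 0.127, -0.001], [0.001, -0.0, -1.0]]
wrist_force: [0.7, 0.1, 0.2]
gripper_width: 0.007
gripper_force: 0.0
```

View pics/a7.png

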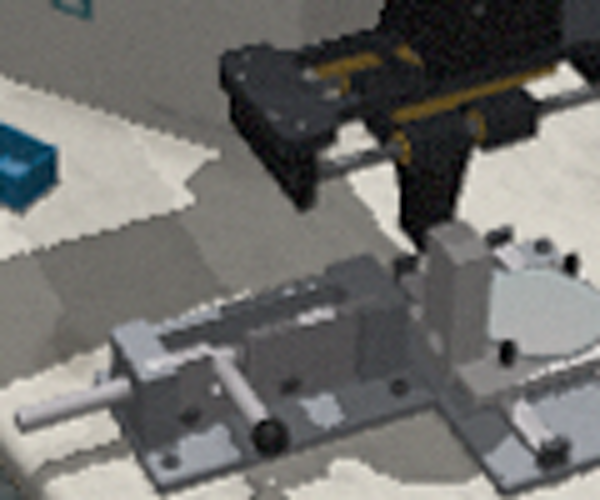

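The carriage is moving with the finger (eye block now at (458,290), about 26 mm travelled) and the bolt is still parked. Pushing on to the stop.

```bash
J="python3 -m jog"; $J '0 -1 -7 0 0;0 -1 -7 0 0;0 -1 -7 0 0;0 -0.9 -7 0 0;0 0 0 0 0'; $J '0 -0.4 -3 0 0;0 0 0 0 0'; $J '0 -0.4 -3 0 0;0 0 0 0 0'; $J '0 -0.2 -1.5 0 0;0 0 0 0 0'
```

```text
time_s: 15.0
tcp_pos: [0.5045, -0.2831, 0.0551]
ee_rot: [[-0.127, -0.992, -0.0], [-0.992, 0.127, -0.0], [0.0, 0.0, -1.0]]
wrist_force: [0.1, 0.3, -0.2]
gripper_width: 0.001
gripper_force: 0.0
time_s: 15.25
tcp_pos: [0.5042, -0.2855, 0.0551]
ee_rot: [[-0.126, -0.992, -0.0], [-0.992, 0.126, -0.0], [0.0, 0.0, -1.0]]
wrist_force: [-0.1, -0.8, 0.2]
gripper_width: 0.007
gripper_force: 0.0
time_s: 15.5
tcp_pos: [0.5041, -0.2864, 0.055]
ee_rot: [[-0.126, -0.992, 0.0], [-0.992, 0.126, 0.003], [-0.002, 0.0, -1.0]]
wrist_force: [1.5, 7.4, 3.2]
gripper_width: 0.003
gripper_force: 4.1
time_s: 15.75
tcp_pos: [0.5041, -0.2865, 0.0551]
ee_rot: [[-0.126, -0.992, 0.0], [-0.992, 0.126, 0.004], [-0.004, 0.0, -1.0]]
wrist_force: [1.3, 13.0, 4.6]
gripper_width: 0.004
gripper_force: 6.8
```

The force has risen to 13 N with the tool no longer moving, so the carriage is at its stop. Backing off, lifting and checking.

```bash
J="python3 -m jog"; $J '0 1 8 0 0;0 1.6 12 0 0;0 1 10 0 0;0 0 0 30 0;0 0 0 50 0'; $J '0 0 0 50 0;0 0 0 0 0;0 0 0 0 0'
python3 - <<'E'
from h import *
s=cap('side','s9.png');q=s['pixels'][200:300,260:380]
cv2.imwrite('pics/a8.png',cv2.resize(q,(600,500),interpolation=cv2.INTER_CUBIC)[:,:,::-1])
E
```

```text
time_s: 16.38
tcp_pos: [0.5059, -0.2589, 0.1341]
ee_rot: [[-0.126, -0.992, -0.005], [-0.992, 0.126, 0.001], [-0.0, 0.005, -1.0]]
wrist_force: [0.5, -0.9, -0.2]
gripper_width: 0.002
gripper_force: 0.0
time_s: 16.75
tcp_pos: [0.5068, -0.2593, 0.1846]
ee_rot: [[-0.127, -0.992, -0.001], [-0.992, 0.127, 0.001], [-0.001, 0.001, -1.0]]
wrist_force: [0.4, 0.5, -0.7]
gripper_width: 0.006
gripper_force: 0.0
```

View pics/a8.png

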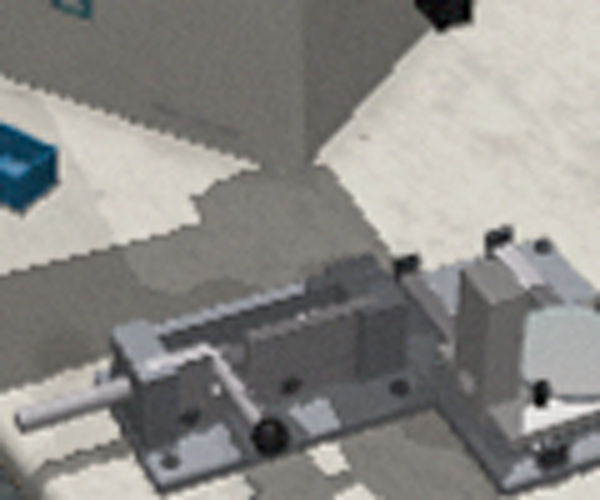

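Carriage plate is against its end stops at (550,455), and the bolt is still parked. A quick travel check, then hand in.

```bash
python3 - <<'E'
from h import *
s=cap('side');a=plane(s,358.6,255,.092);b=np.array([.513,-.2547]);print('travel',np.linalg.norm(a[:2]-b))
if np.linalg.norm(a[:2]-b)>.052: print(r.finish_job())
E
```

```text
travel 0.05898525240172619
the job is handed in; nothing more can be done
None
```

The job is handed in at about 17 s of the 58 s allowed: the bolt is parked with its handle lying in the right-cheek notch, the carriage is at its right-hand stop (about 59 mm of travel measured in the side camera, with the push force rising to 13 N there), and the arm never touched the loose things; no verdict came back.

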